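Dip basket of slab glass from the sloping draining rack into the soaking pan

TASK

Take the steel dip basket of glass by its orange roller grip, lift it off the sloping draining rack and carry it over to the steel soaking pan. It swings freely from the grip: steady it until it hangs dead still over the middle of the pan, clear above the rim and square to the pan, keep it so for four seconds, then lower it gently into the middle so that it stands flat on the pan's floor, let go and draw the gripper back. The basket must not swing wildly or drop, no glass may leave it, and the tape measure, glass offcut, pliers and brush lying between rack and pan stay undisturbed.

Things in the scene. Friction and masses are not known exactly. Their poses are not given: they have to be found in the camera images.
- basket: open steel dip basket on a tall rigid frame, standing on the draining rack and leaning with its slope. Tray 170 (x) x 114 (y) x 36 mm high, 4 mm floor; bars rise to a pin along x, 280 mm above the underside, where an orange roller grip turns freely. 0.41 kg empty, 0.83 kg with glass (20 % more or less). Origin: centre of the underside; z up along the frame.
- grip (a point): middle of the orange roller (28 mm diameter, 96 mm long, along the basket's x), on the pin 280 mm above the basket's origin. Grasp from above, fingers closing along the basket's y; free below for 200 mm; the frame's ends stand 57 mm either side and 10 mm above the pin. The held basket swings freely about the pin, so only along its own y.
- load_centre (a point): centre of mass of basket with glass: nominally 260 mm below the pin. Swing period about 1.04 s (simple pendulum of 268 mm), almost no friction: a swing takes over half a minute to fade. As the glass may lie off the middle, the basket may hang up to 0.04 rad out of plumb at rest.
- glass_block: green slab-glass block 100 x 70 x 24 mm, nominally 0.42 kg (20 % more or less), lying loose on the basket's floor up to 16 mm off its middle. Origin: centre of its underside.
- drain_rack: fixed white draining rack on a steel drip tray, 220 x 190 mm, left or right on the bench. Its top slopes 0.2 rad, rising to its +y, its middle 38 mm above the bench. A kerb (16 mm uphill, 12 mm elsewhere; highest point 70 mm above the bench) holds the basket's foot until it is lifted clear; it then swings off. Origin: on the bench under its middle.
- pan: fixed stainless soaking pan, empty, blue mat on its floor, on the other side of the bench from the rack: inside 228 (x) x 156 (y) mm, rim 65 mm above the bench and 13 mm wide. The basket goes in with its x along the pan's x, either way round. Origin: on the bench under its middle; x and y along its sides.
- pan_floor (a point): centre of the pan's inner floor, 4 mm above the bench.
- tape_measure: bystander: black and orange tape measure 62 x 36 x 58 mm, on the bench between rack and pan. Origin: centre of underside.
- offcut: bystander: piece of green glass 80 x 55 x 24 mm, on the bench between rack and pan. Origin: centre of underside.
- pliers: bystander: steel locking pliers lying flat, 190 mm long, 18 mm high. Origin: under their middle.
- brush: bystander: brush with an orange handle lying flat. Origin: under its middle.
Things that resemble listed ones, but are neither listed nor needed, are in the scene too. Leave any blue, pink or purple look-alike of the glass_block alone.

How it is judged (in metres and radians):
On the way, in this order (a step that is already met when the one before it is completed fails the run):
1. the basket hangs clear of the draining rack (height (world z) of basket above 0.072 m and contact force between basket and drain_rack below 0.01 N), for 0.2 s.
2. the basket hangs still over the middle of the pan, above its rim, for three seconds (horizontal distance between basket and pan_floor below 0.018 m and linear speed of basket below 0.07 m/s and angular speed of basket below 0.25 rad/s and height (world z) of basket above 0.068 m and angle between the x axis of basket and the x axis of pan, either way round below 0.12 rad and contact force between basket and pan below 0.01 N), for 3 s.
At the end, for the whole second after the job is handed in: After hanging still over the pan for 3 s (above the rim, within 18 mm of its middle, under 0.07 m/s and 0.25 rad/s, square within 0.12 rad), the basket stands at rest on the pan's floor (within 4 mm, 0.05 rad), within 25 mm of its middle, square within 0.2 rad, the glass in it (z of basket in the frame of pan_floor below 0.004 m and horizontal distance between basket and pan_floor below 0.025 m and angle between basket's own z axis and vertical below 0.05 rad and angle between the x axis of basket and the x axis of pan, either way round below 0.2 rad and linear speed of basket below 0.02 m/s and distance between glass_block and basket below 0.06 m); the robot touches nothing.
It fails at once if the basket swings or tips more than 0.5 rad (angle between basket's own z axis and vertical above 0.5 rad).
It fails at once if the glass leaves the basket (not (distance between glass_block and basket below 0.06 m)).
It fails at once if the basket is slammed into or knocked hard against the pan (over 35 N) (contact force between basket and pan above 35 N).
It fails at once if the tape measure, offcut, pliers or brush is disturbed (moved more than 30 mm) (distance of any of tape_measure, offcut, pliers, brush from where it was at the start of the episode above 0.03 m).
It also fails if it takes over 62 s, if anything falls off the work surface, if the arm or the gripper's body presses on something with over 40 N, if the wrist force passes 120 N, or if a joint passes its speed limit or range.

ROBOT

A 6-joint arm with a two-finger parallel gripper is mounted at the origin on the work surface. World frame = base frame: x ahead of the robot, y to its left, z up, the work surface at z = 0. Lengths are in mm, angles in degrees, forces in N, time in s.
With the tool pointing down it reaches from about 350 to 850 mm from the base axis. Payload 8.1 kg.
Tool frame: the origin (TCP) lies midway between the tips of the shut fingers; the grasp point (between the pads) lies 19 mm behind it (r.pinch_z is the distance from the TCP to the grasp point, in mm); z points along the fingers, y is the line along which they close (so a half turn about z gives the same grasp; the last joint's range is limited). The gripper opens to 85 mm and grips with 20 to 120 N. Pads are 22 mm wide; open, the fingers measure 114 mm over their backs; the gripper's body (76 mm by 85 mm) begins 54 mm behind the grasp point. The pads swing forward as they close: fully open they stand 13 mm farther back than shut.
Start: joints at [-79.492, 7.471, 85.268, -0, 87.261, -4.893], TCP at [159.365, -578.453, 192.492] pointing down, gripper open.
Joint ranges: [-169.43, 169.43], [-51.17, 129.36], [1.28, 143.12], [-76.62, 256.62], [0, 156.53], [-152.29, 152.29]. Speed limits (degrees/s): [136.94, 136.94, 159.86, 180, 180, 180].

INTERFACE

Orientations are given as [roll, pitch, yaw] about the fixed x, y, z axes, in that order (R = Rz(yaw) Ry(pitch) Rx(roll)).
In Python, from bench import r gives the robot as it stands.
- The arm moves only by the shell command python3 -m jog 'ROWS' [OPENING] [FORCE]. ROWS is JSON, one flat list of numbers, 6 for each row, row after row: the shift along the tool's x, y, z in m, then the turn, a rotation vector about the tool's x, y, z in rad. A call has 1 to 8 rows; each row is the pose to reach, as a shift and turn from the pose commanded when the call began, along the tool's axes at that moment; what a row does not reach only later rows make up. A row lasts 1/8 s, in which the tool goes at most 62.5 mm and 10.7 degrees, less where a joint would pass 70% of its speed; a pose out of reach is approached as far as the arm can. A call with a gripper value outside its range is refused whole. OPENING is the opening, from -1 (shut) to 1 (fully open), set as the call begins (- or left out, the last holds). The fingers move at their own pace and stop on an object; FORCE is the grip in N (left out, the last holds). Time passes only in rows, so rows that repeat a pose let the fingers close. It gives the time, the measured TCP pose, the force, the opening and the grip force at its end, in the units of the state.
- r.sense(): the state, without advancing time (a new reading comes with each control period).
- r.snapshot(name): name is "scene" or "top" or "wrist"; returns a dict with "pixels" (400x640x3 uint8, red, green, blue), "range_z" (400x640 float32, mm along the optical axis (not along the pixel's ray), 0 where there is no reading), "K" (3x3 intrinsics, pixels), "k1" (the pictures are not rectified: a ray, as slopes to the right and down, at radius r is drawn at 1 + k1 r^2 times it, then the intrinsics apply), "rvec" (rotation vector, rad) and "tvec" (3), from world to camera coordinates, as OpenCV has them. Camera axes: x right, y down, z forward; pixel columns grow to the right and rows downward; lengths in mm; the calibration is good to about 2 mm. A picture is of the moment at which its call begins.
- r.hand_in(): hands the job in; it is judged then, once.
Trained networks look in a picture, given as the dict that the camera call returned (one of the last four; its "shot" number tells which), for a name from the list of things; names that differ only in an ending like _2 or _b are one class to them, and where a whole thing is asked for, a point or a joint stands for the part that bears it (a point fixed in the world has none). Each returns a list of dicts, best first, with "score" (0 to 1); they miss things now and then, are a little off and sometimes report something else, mostly with a low value. They report only what shows in the picture. A call takes as long as a camera call. They do not tell look-alikes from the thing itself.
- r.look_for(picture, target): "bbox" ([left, top, right, bottom] in pixels, round what is visible of it).
- r.outline_of(picture, target): "region" (400x640 bool, what is visible of it) and "bbox" ([left, top, right, bottom] in pixels, round what is visible of it).
The state is a dict: "time": time; "joint_pos": joint angles; "qd": joint speeds; "joint_efforts": joint torques, N m; "tool_pos": TCP position; "tcp_rot": TCP orientation; "ft_force": force on the tool from outside, world axes, zero at the start; "wrist_torque": the same for the moment, N m; "finger_gap": finger opening in mm; "grip_force": force on a finger pad.
Only numpy, scipy, OpenCV 4.12 (cv2) and the standard library are available. Lean on these libraries where they do the work, as an engineer would, in place of code of your own. Each camera call takes 0.05 s, during which the arm holds its last target. There are 200 camera calls.

## Working session

There is one attempt and no reset: what is moved stays moved. The work goes in short steps, Python scripts to look and compute and a shell command to move; the robot and the scene stay as the last step left them, time stands still between calls to the robot, and variables do not carry over. Pictures are saved under pics/ and viewed, at most 13 in all, crops included, and the job is handed in when it is done.

```bash
ls; mkdir -p pics; cat > h.py <<'E'
import numpy as np, cv2
from bench import r
def cam(p):
    R=cv2.Rodrigues(np.array(p["rvec"],float))[0]; return R,np.array(p["tvec"],float).ravel()
def rays(p,uv):
    K=np.array(p["K"],float); uv=np.asarray(uv,float).reshape(-1,1,2)
    n=cv2.undistortPoints(uv,K,np.array([p["k1"],0,0,0.])).reshape(-1,2)
    return np.c_[n,np.ones(len(n))]
def world(p,uv):
    R,t=cam(p); uv=np.asarray(uv,int).reshape(-1,2)
    z=p["range_z"][uv[:,1],uv[:,0]]; X=rays(p,uv)*z[:,None]
    return ((X-t)@R)[z>0]
def cloud(p,mask):
    v,u=np.nonzero(mask); return world(p,np.c_[u,v])
def ray_w(p,uv):
    R,t=cam(p); return -R.T@t, rays(p,uv)@R
def save(p,n,box=None,s=1):
    im=p["pixels"][...,::-1]
    if box: im=im[box[1]:box[3],box[0]:box[2]]
    cv2.imwrite("pics/"+n,cv2.resize(im,None,fx=s,fy=s))
E
python3 - <<'E'
from h import *
print(r.sense()["tcp_rot"],r.pinch_z)
for c in ("scene","top"):
    p=r.snapshot(c); save(p,c+"1.png")
    R,t=cam(p); print(c,"cam at",-R.T@t, p["k1"])
    for n in ("basket","grip","glass_block","drain_rack","pan","tape_measure","offcut","pliers","brush"):
        for d in r.outline_of(p,n)[:3]:
            w=cloud(p,d["region"])
            print(n,round(d["score"],2),d["bbox"],w.mean(0).round(),np.percentile(w,2,0).round(),np.percentile(w,98,0).round())
E
```

```text
pics
[-1.79893809e+02 -8.02957069e-03  1.53987434e+01] 18.700000000000003
scene cam at [1097.15965071  478.30124113 1253.37289627] 0.010720295612754834
basket 0.9 [201.0, 108.0, 277.9, 210.6] [ 476. -341.  135.] [ 322. -545.    4.] [ 571. -266.  326.]
grip 0.95 [203.8, 105.8, 274.5, 213.0] [ 482. -340.  142.] [ 399. -389.   29.] [ 571. -266.  326.]
glass_block 0.88 [257.5, 137.5, 288.8, 159.4] [ 276. -386.   21.] [ 228. -438.    1.] [ 323. -341.   31.]
glass_block 0.85 [295.5, 159.7, 324.1, 179.9] [ 269. -213.   22.] [ 217. -262.    5.] [ 317. -168.   30.]
glass_block 0.74 [216.4, 243.6, 248.6, 273.3] [ 688. -185.   23.] [ 646. -240.    6.] [ 730. -137.   29.]
drain_rack 0.82 [205.0, 173.1, 289.6, 231.7] [ 516. -266.   27.] [ 386. -395.    0.] [ 595. -222.   71.]
drain_rack 0.73 [313.5, 246.1, 329.2, 274.4] [534.  46.  44.] [497.  24.   6.] [561.  62.  62.]
pan 0.76 [348.7, 241.6, 451.9, 344.1] [468. 272.  24.] [354. 188.   0.] [598. 363.  69.]
tape_measure 0.69 [313.7, 244.4, 330.7, 274.7] [533.  43.  41.] [497.   1.  -2.] [561.  62.  62.]
offcut 0.84 [305.1, 219.1, 327.6, 246.1] [4
[... 1170 characters left out ...]
261.8] [481. 283.  21.] [356. 187.  -1.] [598. 361.  68.]
pan 0.8 [179.9, 165.8, 248.2, 257.8] [481. 284.  21.] [356. 187.  -1.] [599. 363.  68.]
tape_measure 0.68 [286.1, 183.5, 306.1, 205.5] [523.  39.  53.] [494.  18.   5.] [555.  60.  63.]
offcut 0.73 [309.4, 204.6, 340.7, 238.3] [454. -37.  23.] [415. -69.  17.] [494.  -4.  29.]
pliers 0.77 [288.3, 157.0, 352.3, 178.0] [619. -10.  11.] [592. -97.  -4.] [645.  73.  20.]
pliers 0.18 [182.1, 167.3, 245.8, 256.1] [481. 284.  21.] [357. 189.  -1.] [598. 361.  68.]
brush 0.79 [279.7, 133.6, 346.4, 149.5] [687.  21.  17.] [669. -87.  -1.] [710.  98.  25.]
brush 0.4 [180.9, 165.6, 248.6, 259.6] [481. 283.  22.] [355. 187.  -1.] [599. 362.  68.]
```

View pics/scene1.png

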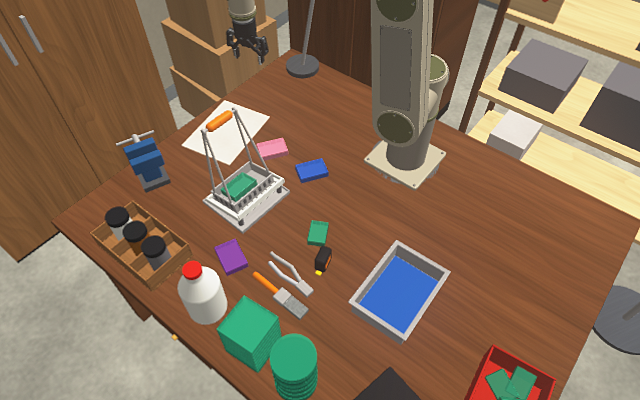

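```bash
python3 - <<'E'
from h import *
p=r.snapshot("top"); save(p,"top_bask.png",(360,120,500,330),3.5 if 0 else 2.8)
q=r.snapshot("scene")
for p in (p,q):
    hsv=cv2.cvtColor(p["pixels"],cv2.COLOR_RGB2HSV)
    m=(hsv[...,0]>4)&(hsv[...,0]<20)&(hsv[...,1]>150)&(hsv[...,2]>100)
    n,l,st,c=cv2.connectedComponentsWithStats(m.astype(np.uint8))
    for i in range(1,n):
        if st[i,4]>25:
            w=cloud(p,l==i); print(p["shot"],st[i],c[i].round(1),np.median(w,0).round(1),np.percentile(w,3,0).round(),np.percentile(w,97,0).round(),hsv[l==i].mean(0).round())
            if np.median(w[:,2])>250:
                w=w[w[:,2]>290]; d=w[:,:2]-w[:,:2].mean(0); v=np.linalg.svd(d,full_matrices=False)[2][0]; print("ROLLER axis deg",np.degrees(np.arctan2(v[1],v[0])),w.mean(0),np.ptp(d@v), w[:,2].max())
                o,D=ray_w(p,c[i]); print("ray",o,D)
# pan rim
    for d in r.outline_of(p,"pan")[:1]:
        w=cloud(p,d["region"]); w=w[(w[:,2]>60)&(w[:,2]<72)]
        print("pan rect",cv2.minAreaRect(w[:,:2].astype(np.float32)),np.median(w[:,2]))
E
```

```text
3 [444  90  21  20 222] [452.  101.5] [ 804.5 -404.5   54. ] [ 799. -434.    6.] [ 828. -389.   90.] [ 12. 167. 123.]
3 [111 117  40  16  47] [130.7 127. ] [ 7.316e+02  5.595e+02 -4.000e-01] [719. 502.  -6.] [768. 625.   5.] [ 10. 157. 126.]
3 [315 139  32   8 195] [330.5 142.4] [686.2 -52.   17. ] [677. -94.  -0.] [697.  -5.  25.] [ 13. 168. 231.]
3 [468 172  13  45 493] [474.  195.6] [ 484.9 -373.8  323.1] [ 442. -390.  312.] [ 528. -363.  328.] [ 13. 171. 233.]
ROLLER axis deg 178.00051121391604 [ 484.25430733 -374.41994016  322.4572105 ] 94.08199953794795 330.74601380907717
ray [ 311.91622518  -21.32896727 1400.73256801] [[ 0.15873568 -0.32390882 -0.98902497]]
3 [455 181   1  31  31] [455. 196.] [ 534.8 -421.8    0. ] [ 492. -424.   -5.] [ 577. -420.    7.] [ 11. 163. 120.]
3 [549 266   7  28  36] [552.1 280.3] [ 2.855e+02 -7.181e+02 -1.000e-01] [ 251. -726.   -5.] [ 325. -707.    4.] [ 11. 171. 118.]
3 [367 281  42  30  81] [389.6 299.1] [ 227.9 -233.1   -0.4] [ 201. -277.   -5.] [ 277. -162.    3.] [ 11. 167. 126.]
3 [ 111  285  125  115 5198] [165.1 351.8] [ 66.1 424.1  -0.8] 
[... 6587 characters left out ...]
1.8 276. ] [ 7.286e+02 -1.466e+02  4.000e-01] [ 706. -154.   -4.] [ 744. -137.    5.] [ 12. 153. 136.]
4 [347 276  20  25  28] [356.4 287.9] [530.3 167.6   0.7] [481. 165.  -3.] [572. 170.   5.] [ 11. 158. 128.]
4 [235 279   8  10  28] [238.6 283.8] [ 7.328e+02 -1.092e+02 -4.000e-01] [ 726. -130.   -4.] [745. -99.   5.] [ 11. 151. 139.]
4 [279 284  32  40 101] [297.2 300.8] [6.598e+02 6.050e+01 2.000e-01] [653. -12.  -4.] [709. 109.   6.] [ 12. 157. 125.]
4 [577 334  11  14  30] [583.2 340.7] [272.9 744.9  -0.9] [245. 736.  -7.] [290. 747.   3.] [ 11. 155. 134.]
pan rect ((475.30157470703125, 275.12493896484375), (256.70391845703125, 182.24716186523438), 1.7836549282073975) 65.31980493919838
```

View pics/top_bask.png

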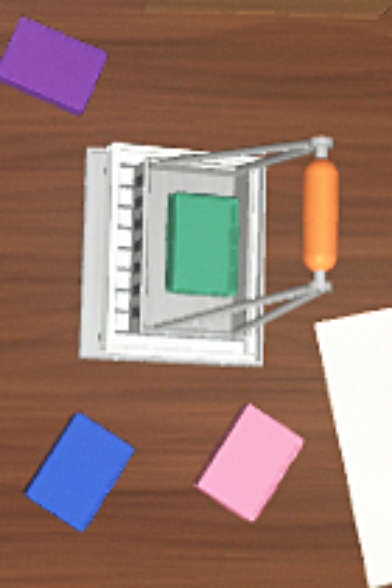

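The scene shows the orange roller at (219,121), the leaning basket with its green block at (240,185) and the pan at (400,290). The offcut is at (318,233), the tape at (322,260), the pliers at (292,272) and the brush at (280,295). The top crop confirms the basket on the white rack, leaning to −y, with the green block inside it. The blue (≈391,288), pink (≈449,285) and purple (≈378,143) blocks are look-alikes and stay put.

The two rays meet at about (486,-375,315), and the text predicts about 314 for the height. The pan centre is at (477,275) with yaw 1.8°.

```bash
cat >> h.py <<'E'
from scipy.spatial.transform import Rotation as Ro
def delta(pos,yaw):
    s=r.sense(); R=Ro.from_euler("xyz",s["tcp_rot"],degrees=True); T=Ro.from_euler("xyz",[180,0,yaw],degrees=True)
    print("t",s["time"],"tcp",np.round(s["tool_pos"],1),np.round(s["tcp_rot"],2),"F",np.round(s["ft_force"],1))
    print("shift m",(R.inv().apply(np.array(pos)-s["tool_pos"])/1000).round(4),"rot",(R.inv()*T).as_rotvec().round(4))
E
python3 -c "
from h import *
delta([486,-375,365],-2.5)"
```

```text
t 1.2 tcp [ 159.4 -578.4  192.5] [-180.     0.    15.4] F [ 0.3 -0.2 -1.2]
shift m [ 0.3689 -0.1094 -0.1725] rot [-1.000e-04  0.000e+00  3.124e-01]
```

```bash
python3 -m jog '[0,0,-0.06,0,0,0, 0,0,-0.12,0,0,0, 0.04,-0.01,-0.17,0,0,0.05, 0.1,-0.03,-0.1725,0,0,0.1, 0.16,-0.05,-0.1725,0,0,0.15, 0.22,-0.065,-0.1725,0,0,0.2, 0.28,-0.08,-0.1725,0,0,0.26, 0.33,-0.1,-0.1725,0,0,0.31]' 1 60
python3 -c "
from h import *
delta([486,-375,365],-2.5)"
```

```text
time: 2.2
tool_pos: [452.7, -393.0, 364.8]
tcp_rot: [-180.0, -0.0, -2.4]
ft_force: [-0.1, 0.1, 0.3]
finger_gap: 85.4
grip_force: 0.0
t 2.2 tcp [ 452.7 -393.   364.8] [-180.     -0.     -2.44] F [-0.1  0.1  0.3]
shift m [ 0.0325 -0.0194 -0.0002] rot [-0.0001 -0.      0.001 ]
```

```bash
python3 -m jog '[0.0325,-0.0194,0,0,0,0, 0.0325,-0.0194,0,0,0,0, 0.0325,-0.0194,0,0,0,0, 0.0325,-0.0194,0,0,0,0]'
python3 - <<'E'
from h import *
P=[]
for n in ("wrist","top","scene"):
    p=r.snapshot(n)
    if n=="wrist": save(p,"w1.png")
    hsv=cv2.cvtColor(p["pixels"],cv2.COLOR_RGB2HSV)
    m=((hsv[...,0]>4)&(hsv[...,0]<20)&(hsv[...,1]>150)&(hsv[...,2]>100)).astype(np.uint8)
    k,l,st,c=cv2.connectedComponentsWithStats(m)
    for i in range(1,k):
        if st[i,4]<40: continue
        w=cloud(p,l==i)
        if len(w) and abs(np.median(w,0)-[486,-375,325]).max()<40:
            w=w[w[:,2]>290]; d=w-w.mean(0); v=np.linalg.svd(d,full_matrices=False)[2][0]
            print(n,st[i],np.median(w,0).round(1),np.percentile(w,2,0).round(),np.percentile(w,98,0).round(),"yaw",np.degrees(np.arctan(v[1]/v[0])))
E
```

```text
time: 2.7
tool_pos: [483.3, -377.2, 365.2]
tcp_rot: [180.0, 0.0, -2.4]
ft_force: [0.3, -0.4, -0.2]
finger_gap: 85.5
grip_force: 0.0
wrist [ 301  146   37  118 3684] [ 491.9 -378.2  323.8] [ 445. -390.  317.] [ 528. -364.  327.] yaw -2.17916766805197
top [472 205  11  12  45] [ 445.6 -380.4  322.5] [ 439. -389.  317.] [ 457. -371.  326.] yaw -43.14798533199291
scene [206 111  26  21 254] [ 489.3 -369.7  321.7] [ 445. -382.  307.] [ 527. -361.  328.] yaw -4.069469996038464
```

View pics/w1.png

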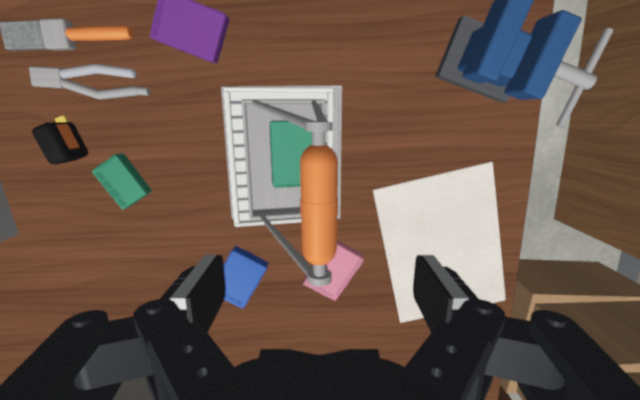

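The wrist view shows the roller running from (319,146) to (319,264), centred between the fingers, with the green block in the basket behind it. I'll go down and grip.

```bash
python3 -m jog '[0.002,0,0.02,0,0,0, 0.002,0,0.04,0,0,0, 0.002,0,0.06,0,0,0, 0.002,0,0.072,0,0,0, 0.002,0,0.072,0,0,0, 0.002,0,0.072,0,0,0]'
python3 -m jog '[0,0,0,0,0,0,0,0,0,0,0,0,0,0,0,0,0,0,0,0,0,0,0,0,0,0,0,0,0,0,0,0,0,0,0,0]' -0.6 40
```

```text
time: 3.6
tool_pos: [486.4, -376.8, 294.1]
tcp_rot: [179.9, -0.1, -2.4]
ft_force: [0.1, -0.5, 0.1]
finger_gap: 85.4
grip_force: 0.0
time: 4.35
tool_pos: [486.2, -376.4, 293.0]
tcp_rot: [-180.0, 0.0, -2.4]
ft_force: [1.1, 0.2, 0.3]
finger_gap: 16.9
grip_force: 0.0
```

```bash
python3 - <<'E'
from h import *
p=r.snapshot("wrist"); q=r.snapshot("scene")
cv2.imwrite("pics/g1.png",np.hstack([cv2.resize(p["pixels"][...,::-1],(480,300)),cv2.resize(q["pixels"][90:240,170:320,::-1],(300,300))]))
print(p["range_z"][100:300:20,320].round())
E
```

```text
[391. 202. 151. 158. 155. 155. 157. 159. 162. 167.]
```

View pics/g1.png

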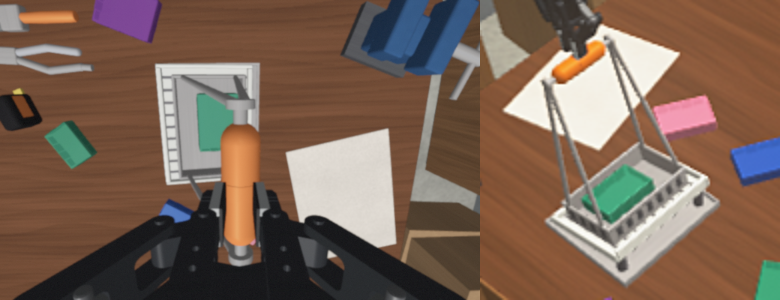

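The roller lies between the finger tips at about (240,185), but the gap reads 17 mm and the pads feel no force, so the grip isn't convincing. I'll measure the roller again relative to the pads.

```bash
python3 - <<'E'
from h import *
s=r.sense(); print(s["time"],s["finger_gap"],s["grip_force"],np.round(s["ft_force"],1),np.round(s["tool_pos"],1))
for n in ("wrist","scene"):
    p=r.snapshot(n)
    hsv=cv2.cvtColor(p["pixels"],cv2.COLOR_RGB2HSV)
    m=((hsv[...,0]>4)&(hsv[...,0]<20)&(hsv[...,1]>150)&(hsv[...,2]>100)).astype(np.uint8)
    w=cloud(p,m>0); w=w[(abs(w-[486,-376,320])<[60,30,40]).all(1)]
    for a in range(440,540,15):
        k=w[abs(w[:,0]-a)<6]
        if len(k)>4: print(n,a,len(k),"y",np.percentile(k[:,1],[3,50,97]).round(1),"z",np.percentile(k[:,2],[3,50,97]).round(1))
p=r.snapshot("wrist"); save(p,"g2.png",(220,150,420,350),3)
R,t=cam(p); w=world(p,[(u,v) for v in range(230,300,3) for u in range(220,420,3)])
w=w[(abs(w-[486,-376,300])<[20,60,50]).all(1)]
for y in range(-430,-320,5):
    k=w[abs(w[:,1]-y)<2.5]
    if len(k): print(y,"x",np.percentile(k[:,0],[5,95]).round(),"z",np.percentile(k[:,2],[5,50,95]).round())
E
```

```text
4.45 16.70535606940066 0.0 [-0.2 -0.2  0.3] [ 486.3 -376.4  293. ]
wrist 440 103 y [-383.3 -375.5 -366.5] z [319.8 323.4 324.8]
wrist 455 558 y [-385.2 -377.6 -364.7] z [320.1 324.2 326.3]
wrist 470 510 y [-384.5 -378.3 -366.9] z [321.6 324.6 326.4]
wrist 485 628 y [-385.1 -378.8 -367.6] z [322.5 325.4 334.1]
wrist 500 989 y [-390.4 -379.8 -365.6] z [317.1 324.  326.8]
wrist 515 1173 y [-391.1 -379.1 -366.5] z [317.3 324.2 326.5]
wrist 530 644 y [-388.7 -378.6 -368.9] z [316.1 321.  324.6]
scene 440 5 y [-371.5 -368.  -364.6] z [322.3 323.7 325.5]
scene 455 36 y [-378.8 -366.1 -359.9] z [309.9 322.8 327.9]
scene 470 20 y [-371.9 -365.  -362.7] z [308.3 319.9 326.5]
scene 485 23 y [-377.1 -364.6 -354. ] z [311.3 321.4 351.8]
scene 500 33 y [-380.6 -370.2 -363.9] z [309.9 323.4 327.3]
scene 515 37 y [-381.3 -369.9 -362.9] z [309.2 322.3 327.6]
scene 530 21 y [-383.1 -372.4 -365.6] z [308.3 318.5 325.4]
-400 x [493. 494.] z [341. 345. 349.]
-395 x [493. 494.] z [340. 344. 349.]
-390 x [492. 498.] z [318. 338. 349.]
-385 x [473. 498.] z [323. 325. 344.]
-380 x [469. 499.] z [325. 326. 327.]
-375 x [467. 500.] z [325. 326. 327.]
-370 x [469. 499.] z [322. 325. 337.]
-365 x [477. 499.] z [316. 336. 349.]
-360 x [495. 499.] z [340. 343. 349.]
-355 x [495. 496.] z [342. 346. 349.]
```

View pics/g2.png

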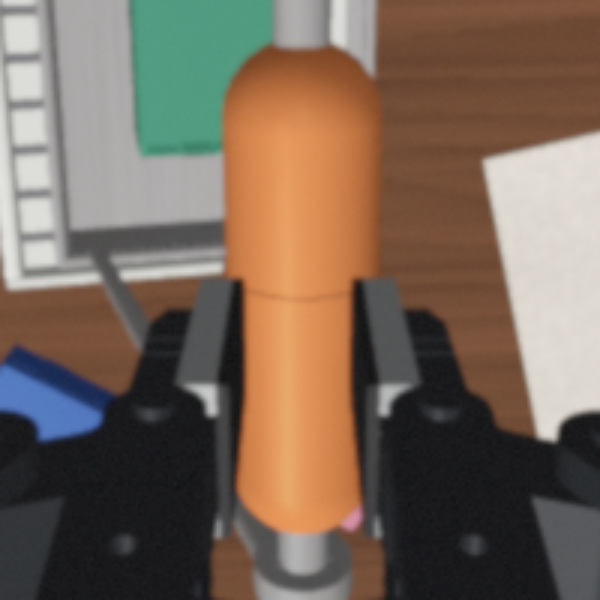

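The pads flank the roller at its middle seam (crop 300,295). The opening I asked for was simply reached, so I'll close further.

```bash
python3 -m jog '[0,0,0,0,0,0,0,0,0,0,0,0,0,0,0,0,0,0,0,0,0,0,0,0]' -1 60; python3 -c "
from h import *
p=r.snapshot('wrist'); save(p,'g3.png',(220,150,420,350),2.5)"
```

```text
time: 5.1
tool_pos: [486.2, -376.4, 293.0]
tcp_rot: [180.0, -0.0, -2.4]
ft_force: [-0.1, 0.2, 0.4]
finger_gap: 0.1
grip_force: 0.0
```

View pics/g3.png

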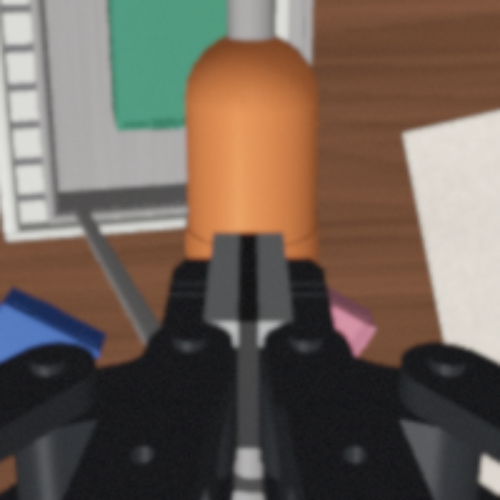

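```bash
python3 - <<'E'
from h import *
s=r.sense(); print(s["time"],s["finger_gap"],np.round(s["tool_pos"],1),np.round(s["joint_pos"],2))
p=r.snapshot("wrist"); R,t=cam(p); print("cam",(-R.T@t).round(1), R[2].round(3))
for v in range(225,345,6): print(v,[ (world(p,[(u,v)]).round(0).tolist() or [0])[0] for u in (308,314,326,332)])
q=r.snapshot("scene"); save(q,"g4.png",(190,20,300,140),5)
E
```

```text
5.15 -0.0853118612242062 [ 486.2 -376.4  293. ] [-42.52   8.75  73.49   0.    97.76  49.84]
cam [ 557.2 -379.4  474.7] [-0.275  0.011 -0.961]
225 [[503.0, -372.0, 324.0], [504.0, -375.0, 326.0], [503.0, -381.0, 325.0], [503.0, -384.0, 325.0]]
231 [[500.0, -372.0, 325.0], [500.0, -375.0, 325.0], [500.0, -381.0, 325.0], [499.0, -384.0, 324.0]]
237 [[497.0, -372.0, 325.0], [497.0, -375.0, 325.0], [497.0, -381.0, 326.0], [496.0, -384.0, 325.0]]
243 [[499.0, -372.0, 337.0], [498.0, -375.0, 336.0], [499.0, -380.0, 338.0], [498.0, -383.0, 337.0]]
249 [[499.0, -372.0, 345.0], [499.0, -375.0, 344.0], [498.0, -380.0, 343.0], [498.0, -383.0, 344.0]]
255 [[499.0, -372.0, 350.0], [499.0, -375.0, 350.0], [498.0, -380.0, 350.0], [498.0, -383.0, 350.0]]
261 [[499.0, -373.0, 356.0], [498.0, -375.0, 356.0], [498.0, -380.0, 355.0], [498.0, -382.0, 355.0]]
267 [[499.0, -373.0, 362.0], [498.0, -375.0, 360.0], [499.0, -380.0, 362.0], [498.0, -382.0, 361.0]]
273 [[499.0, -373.0, 366.0], [498.0, -375.0, 365.0], [498.0, -380.0, 365.0], [498.0, -382.0, 365.0]]
279 [[498.0, -373.0, 369.0], [498.0, -375.0, 369.
[... 361 characters left out ...]
500.0, -374.0, 387.0], [492.0, -375.0, 375.0], [496.0, -379.0, 382.0], [499.0, -381.0, 387.0]]
309 [[499.0, -374.0, 390.0], [490.0, -375.0, 376.0], [492.0, -379.0, 380.0], [499.0, -381.0, 390.0]]
315 [[498.0, -374.0, 391.0], [488.0, -375.0, 377.0], [489.0, -379.0, 379.0], [502.0, -381.0, 397.0]]
321 [[496.0, -374.0, 391.0], [486.0, -375.0, 377.0], [488.0, -379.0, 381.0], [500.0, -381.0, 398.0]]
327 [[486.0, -373.0, 381.0], [483.0, -375.0, 377.0], [485.0, -379.0, 380.0], [498.0, -381.0, 397.0]]
333 [[483.0, -373.0, 380.0], [481.0, -375.0, 377.0], [482.0, -379.0, 379.0], [496.0, -381.0, 397.0]]
339 [[481.0, -373.0, 381.0], [427.0, -371.0, 315.0], [480.0, -379.0, 380.0], [495.0, -381.0, 398.0]]
```

View pics/g4.png

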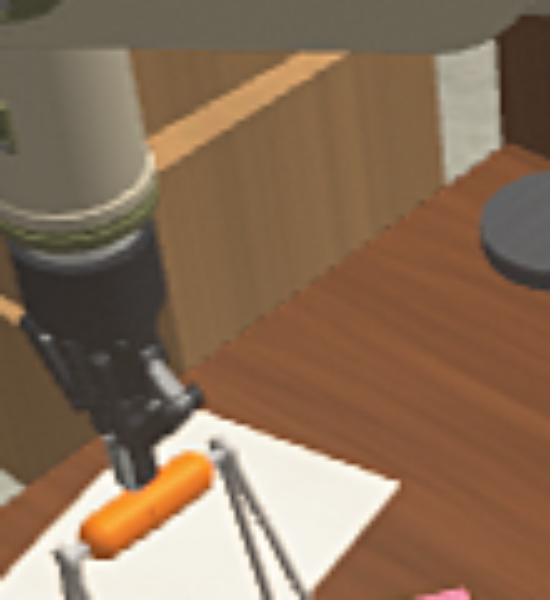

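The fingers shut over the roller with nothing between them. The depth data puts their tips near z≈335, although the reported TCP z is 293. I'll open up and measure the real tip height against the report.

```bash
python3 -m jog '[0,0,0,0,0,0,0,0,0,0,0,0,0,0,0,0,0,0,0,0,0,0,0,0,0,0,0,0,0,0,0,0,0,0,0,0]' 1 60; python3 - <<'E'
from h import *
s=r.sense(); print(s["time"],s["finger_gap"],np.round(s["tool_pos"],1))
ims=[]
for n in ("wrist","scene"):
    p=r.snapshot(n); v,u=np.mgrid[0:400,0:640]; ok=(p["range_z"]>0)
    w=cloud(p,ok); uv=np.c_[u[ok],v[ok]]
    for lo,hi in ((-445,-400),(-352,-310)):
        k=(w[:,1]>lo)&(w[:,1]<hi)&(w[:,0]>468)&(w[:,0]<503)&(w[:,2]>200)&(w[:,2]<420)
        z=w[k]; print(n,(lo,hi),k.sum(), "zmin..",np.percentile(z[:,2],[0.5,2,10,50]).round(1) if k.sum() else "", w[k][z[:,2].argsort()[:3]].round().tolist() if k.sum() else "")
    ims.append(p["pixels"][...,::-1])
cv2.imwrite("pics/g5.png",np.hstack([cv2.resize(ims[0][150:350,200:440],(420,350)),cv2.resize(ims[1][50:150,190:290],(350,350))]))
E
```

```text
time: 6.0
tool_pos: [486.2, -376.5, 293.0]
tcp_rot: [180.0, -0.0, -2.4]
ft_force: [-0.5, 0.4, 1.3]
finger_gap: 85.6
grip_force: 0.0
6.0 85.62093237505603 [ 486.2 -376.5  293. ]
wrist (-445, -400) 14077 zmin.. [347.8 352.5 367.6 399.7] [[489.0, -420.0, 345.0], [488.0, -420.0, 345.0], [481.0, -419.0, 345.0]]
wrist (-352, -310) 11654 zmin.. [347.4 351.4 364.6 398.1] [[485.0, -334.0, 344.0], [490.0, -334.0, 344.0], [487.0, -334.0, 345.0]]
scene (-445, -400) 154 zmin.. [346.  348.  352.4 380.5] [[486.0, -419.0, 346.0], [481.0, -420.0, 346.0], [478.0, -419.0, 348.0]]
scene (-352, -310) 146 zmin.. [345.7 349.8 357.2 391. ] [[480.0, -330.0, 343.0], [496.0, -332.0, 347.0], [493.0, -327.0, 347.0]]
```

View pics/g5.png

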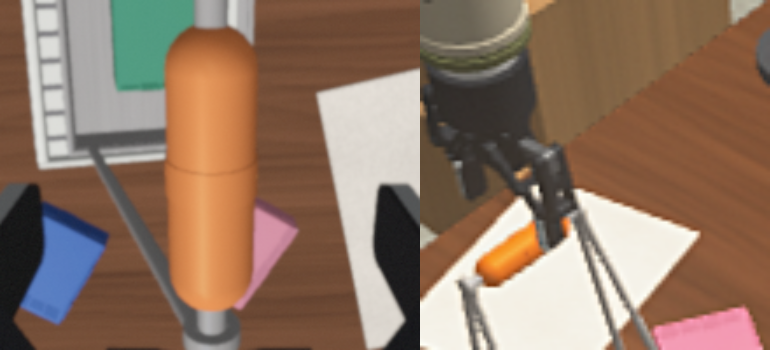

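The wrist and scene cameras agree that the open tips are at z≈345. The reported TCP height is therefore about 39 mm too low, while x and y are right. I'll go 40 mm deeper and grip again.

```bash
python3 -m jog '[0,0,0.012,0,0,0, 0,0,0.026,0,0,0, 0,0,0.036,0,0,0, 0,0,0.04,0,0,0, 0,0,0.04,0,0,0]'
python3 -m jog '[0,0,0,0,0,0,0,0,0,0,0,0,0,0,0,0,0,0,0,0,0,0,0,0,0,0,0,0,0,0,0,0,0,0,0,0]' -1 60; python3 - <<'E'
from h import *
p=r.snapshot("wrist"); print(r.sense()["wrist_torque"])
cv2.imwrite("pics/g6.png",cv2.resize(p["pixels"][140:350,200:440,::-1],(480,420)))
E
```

```text
time: 6.72
tool_pos: [486.1, -376.3, 252.5]
tcp_rot: [-180.0, 0.0, -2.4]
ft_force: [-0.9, -0.3, -0.6]
finger_gap: 85.4
grip_force: 0.0
time: 7.48
tool_pos: [486.4, -376.9, 253.5]
tcp_rot: [179.9, -0.0, -2.4]
ft_force: [-0.3, -2.7, 2.3]
finger_gap: 26.3
grip_force: 59.2
[-0.50663588  0.01218559  0.04636459]
```

View pics/g6.png

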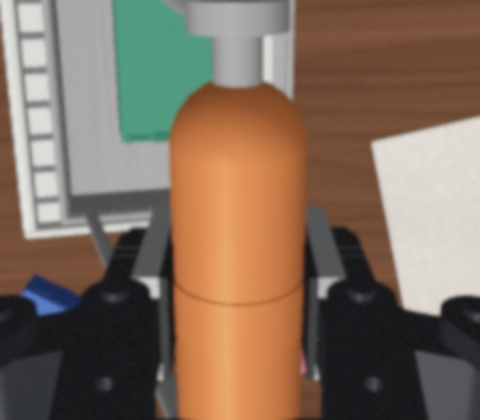

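The roller is gripped with 59 N at a 26 mm gap, and the pads sit level with its seam (crop 238,300). Next I'll tip the basket upright about its uphill edge, so that it doesn't swing when it lifts off.

```bash
python3 -m jog '[0,-0.004,-0.0015,0,0,0, 0,-0.009,-0.0035,0,0,0, 0,-0.0135,-0.005,0,0,0, 0,-0.018,-0.0067,0,0,0, 0,-0.0225,-0.0083,0,0,0, 0,-0.027,-0.01,0,0,0, 0,-0.031,-0.0112,0,0,0, 0,-0.0345,-0.0122,0,0,0]'
python3 -m jog '[0,-0.003,-0.0008,0,0,0, 0,-0.0055,-0.0015,0,0,0, 0,-0.0075,-0.0021,0,0,0, 0,-0.009,-0.0025,0,0,0, 0,-0.0105,-0.0029,0,0,0, 0,-0.0115,-0.0031,0,0,0, 0,-0.0115,-0.0031,0,0,0, 0,-0.0115,-0.0031,0,0,0]'
cat > tilt.py <<'E'
from h import *
def view(p):
    """roller centre, tray top centre (by silver/white depth) seen by a camera"""
    s=r.sense(); g=np.array([s["tool_pos"][0],s["tool_pos"][1]])
    d=r.outline_of(p,"basket")
    if not d: return None
    w=cloud(p,d[0]["region"]); zr=s["tool_pos"][2]+39+19
    k=w[(w[:,2]<zr-225)&(w[:,2]>zr-292)&(np.hypot(*(w[:,:2]-g).T)<170)]
    b=cv2.minAreaRect(k[:,:2].astype(np.float32)); lo=np.percentile(k,2,0);hi=np.percentile(k,98,0)
    return s["time"],g.round(1),((lo+hi)/2).round(1),lo.round(),hi.round(),len(k)
if __name__=="__main__":
    for n in ("scene","top"): print(n,view(r.snapshot(n)))
    s=r.sense(); print(np.round(s["ft_force"],2),np.round(s["wrist_torque"],3))
E
python3 tilt.py
```

```text
time: 8.52
tool_pos: [487.7, -341.7, 265.5]
tcp_rot: [180.0, -0.0, -2.4]
ft_force: [-0.8, -1.9, 5.5]
finger_gap: 26.4
grip_force: 59.7
time: 9.52
tool_pos: [488.1, -330.4, 268.4]
tcp_rot: [180.0, -0.0, -2.4]
ft_force: [-1.4, -2.8, 5.5]
finger_gap: 26.6
grip_force: 59.7
scene (9.575, array([ 488.1, -330.5]), array([ 485.2, -322.1,   69.2]), array([ 399., -382.,   46.]), array([ 571., -262.,   92.]), 1310)
top (9.675, array([ 488.1, -330.5]), array([ 489.6, -322.3,   66.8]), array([ 404., -380.,   44.]), array([ 575., -265.,   90.]), 1068)
[-0.68 -2.83  6.04] [-0.478  0.046  0.015]
```

```bash
python3 -m jog '[0,0,-0.001,0,0,0, 0,0,-0.002,0,0,0, 0,0,-0.003,0,0,0, 0,0,-0.004,0,0,0]'; python3 tilt.py
```

```text
time: 10.22
tool_pos: [487.5, -329.7, 270.5]
tcp_rot: [-179.9, 0.2, -2.3]
ft_force: [-1.0, -0.3, -7.5]
finger_gap: 26.5
grip_force: 59.4
scene (10.275, array([ 487.6, -329.9]), array([ 482.7, -321.6,   71.9]), array([ 397., -381.,   49.]), array([ 569., -262.,   95.]), 1307)
top (10.375, array([ 487.8, -330.2]), array([ 486.4, -321.2,   70.8]), array([ 401., -379.,   49.]), array([ 572., -264.,   93.]), 1028)
[ 0.64  0.44 -8.16] [ 0.02   0.004 -0.012]
```

```bash
python3 -m jog '[0,0,-0.0015,0,0,0, 0,0,-0.004,0,0,0, 0,0,-0.0075,0,0,0, 0,0,-0.012,0,0,0, 0,0,-0.017,0,0,0, 0,0,-0.022,0,0,0, 0,0,-0.027,0,0,0, 0,0,-0.032,0,0,0]'
python3 -m jog '[0,0,-0.005,0,0,0, 0,0,-0.01,0,0,0, 0,0,-0.015,0,0,0, 0,0,-0.019,0,0,0, 0,0,-0.022,0,0,0, 0,0,-0.024,0,0,0, 0,0,-0.025,0,0,0]'
python3 - <<'E'
from tilt import *
for i in range(5):
    p=r.snapshot("scene"); v=view(p); print(v, np.round(r.sense()["ft_force"],2))
E
```

```text
time: 11.42
tool_pos: [488.2, -330.5, 304.7]
tcp_rot: [180.0, -0.0, -2.4]
ft_force: [0.4, 0.1, -7.7]
finger_gap: 26.1
grip_force: 59.4
time: 12.3
tool_pos: [488.1, -330.5, 329.3]
tcp_rot: [-180.0, 0.0, -2.4]
ft_force: [-0.4, -0.4, -8.2]
finger_gap: 26.8
grip_force: 59.4
(12.35, array([ 488.2, -330.5]), array([ 485.2, -321.3,  130.6]), array([ 399., -381.,  109.]), array([ 571., -262.,  153.]), 1296) [-0.25  0.7  -8.61]
(12.45, array([ 488.1, -330.5]), array([ 485.1, -321.4,  130.3]), array([ 399., -381.,  108.]), array([ 571., -262.,  152.]), 1341) [ 0.46  0.03 -8.73]
None [ 0.04  0.48 -7.81]
(12.65, array([ 488.1, -330.5]), array([ 485. , -321.2,  130.8]), array([ 399., -381.,  108.]), array([ 571., -262.,  153.]), 1338) [-0.19 -0.81 -8.08]
(12.75, array([ 488.1, -330.5]), array([ 485.1, -321.2,  130.8]), array([ 399., -380.,  108.]), array([ 571., -262.,  154.]), 1295) [ 0.05  0.47 -7.94]
```

The basket hangs dead still at 8.1 N, leaning about 0.037 rad at rest, with its origin about 10 mm to +y of the pin. I'll carry it at 120 mm/s with gentle one-second ramps.

```bash
python3 -m jog '[0,-0.0009,0,0,0,-0.009, -0.0002,-0.0038,0,0,0,-0.018, -0.0005,-0.0084,0,0,0,-0.027, -0.0008,-0.015,0,0,0,-0.037, -0.0013,-0.0234,0,0,0,-0.046, -0.0019,-0.0338,0,0,0,-0.055, -0.0026,-0.046,0,0,0,-0.064, -0.0033,-0.06,0,0,0,-0.0733]'
python3 -m jog '[0.0003,-0.0149,0,0,0,0, 0.0005,-0.0298,0,0,0,0, 0.0008,-0.0447,0,0,0,0, 0.0011,-0.0596,0,0,0,0, 0.0013,-0.0745,0,0,0,0, 0.0016,-0.0894,0,0,0,0, 0.0019,-0.1043,0,0,0,0, 0.0021,-0.1192,0,0,0,0]'
python3 -m jog '[0.0003,-0.0149,0,0,0,0, 0.0005,-0.0298,0,0,0,0, 0.0008,-0.0447,0,0,0,0, 0.0011,-0.0596,0,0,0,0, 0.0013,-0.0745,0,0,0,0, 0.0016,-0.0894,0,0,0,0, 0.0019,-0.1043,0,0,0,0, 0.0021,-0.1192,0,0,0,0]'
python3 -m jog '[0.0003,-0.0149,0,0,0,0, 0.0005,-0.0298,0,0,0,0, 0.0008,-0.0447,0,0,0,0, 0.0011,-0.0596,0,0,0,0, 0.0013,-0.0745,0,0,0,0, 0.0016,-0.0894,0,0,0,0, 0.0019,-0.1043,0,0,0,0, 0.0021,-0.1192,0,0,0,0]'
python3 -m jog '[0.0003,-0.0149,0,0,0,0, 0.0005,-0.0298,0,0,0,0, 0.0008,-0.0447,0,0,0,0, 0.0011,-0.0596,0,0,0,0, 0.0013,-0.0745,0,0,0,0, 0.0016,-0.0894,0,0,0,0, 0.0019,-0.1043,0,0,0,0, 0.0021,-0.1192,0,0,0,0]'
```

```text
time: 13.8
tool_pos: [487.3, -269.4, 329.3]
tcp_rot: [-180.0, -0.0, 1.9]
ft_force: [-0.1, -0.2, -7.9]
finger_gap: 26.2
grip_force: 59.4
time: 14.8
tool_pos: [485.5, -150.2, 329.3]
tcp_rot: [-180.0, -0.0, 1.8]
ft_force: [-0.4, 0.4, -8.3]
finger_gap: 26.3
grip_force: 59.4
time: 15.8
tool_pos: [483.8, -31.0, 329.3]
tcp_rot: [-180.0, -0.0, 1.8]
ft_force: [0.2, -0.3, -8.6]
finger_gap: 26.4
grip_force: 59.4
time: 16.8
tool_pos: [482.1, 88.2, 329.3]
tcp_rot: [180.0, -0.0, 1.8]
ft_force: [0.0, -0.9, -8.0]
finger_gap: 26.0
grip_force: 59.4
time: 17.8
tool_pos: [480.4, 207.4, 329.3]
tcp_rot: [-180.0, -0.0, 1.8]
ft_force: [-0.2, 0.0, -7.6]
finger_gap: 26.1
grip_force: 59.4
```

```bash
python3 -m jog '[0.0002,-0.0134,0,0,0,0, 0.0005,-0.0251,0,0,0,0, 0.0006,-0.0349,0,0,0,0, 0.0008,-0.043,0,0,0,0, 0.0009,-0.0492,0,0,0,0, 0.001,-0.0537,0,0,0,0, 0.001,-0.0564,0,0,0,0, 0.001,-0.0573,0,0,0,0]'
python3 - <<'E'
from tilt import *
for i in range(8):
    p=r.snapshot("scene"); v=view(p); print(v)
p=r.snapshot("top"); print(view(p)); save(p,"pan1.png",(140,130,280,290),4)
for q in (p,r.snapshot("scene")):
    for d in r.outline_of(q,"pan")[:1]:
        w=cloud(q,d["region"]); w=w[(w[:,2]>60)&(w[:,2]<72)]; print("pan rim",np.percentile(w,1,0).round(),np.percentile(w,99,0).round())
E
```

```text
time: 18.8
tool_pos: [479.6, 263.7, 329.3]
tcp_rot: [180.0, 0.0, 1.8]
ft_force: [-0.7, 0.5, -8.4]
finger_gap: 26.6
grip_force: 59.4
(18.85, array([479.6, 263.7]), array([476.7, 271.9, 130.1]), array([391., 214., 108.]), array([563., 330., 152.]), 1742)
(18.95, array([479.6, 263.6]), array([476.6, 271.8, 130.2]), array([391., 214., 109.]), array([563., 330., 152.]), 1606)
(19.05, array([479.6, 263.6]), array([476.5, 271.7, 130.1]), array([390., 214., 109.]), array([563., 329., 152.]), 1565)
(19.15, array([479.6, 263.6]), array([476.6, 271.7, 130.4]), array([391., 214., 108.]), array([563., 330., 152.]), 1643)
(19.25, array([479.6, 263.6]), array([476.7, 271.6, 130.1]), array([391., 214., 109.]), array([563., 329., 152.]), 1680)
(19.35, array([479.6, 263.7]), array([476.4, 271.7, 130.1]), array([390., 214., 109.]), array([562., 330., 152.]), 1639)
(19.45, array([479.5, 263.7]), array([476.5, 271.7, 130.1]), array([390., 214., 108.]), array([563., 330., 152.]), 1664)
(19.55, array([479.5, 263.7]), array([476.5, 271.5, 130.1]), array([390., 214., 109.]), array([563., 329., 152.]), 1657)
(19.65, array([479.6, 263.7]), array([478.6, 257.5, 126.7]), array([394., 208., 104.]), array([563., 307., 149.]), 708)
pan rim [350. 181.  60.] [605. 363.  71.]
pan rim [349. 184.  61.] [604. 367.  71.]
```

View pics/pan1.png

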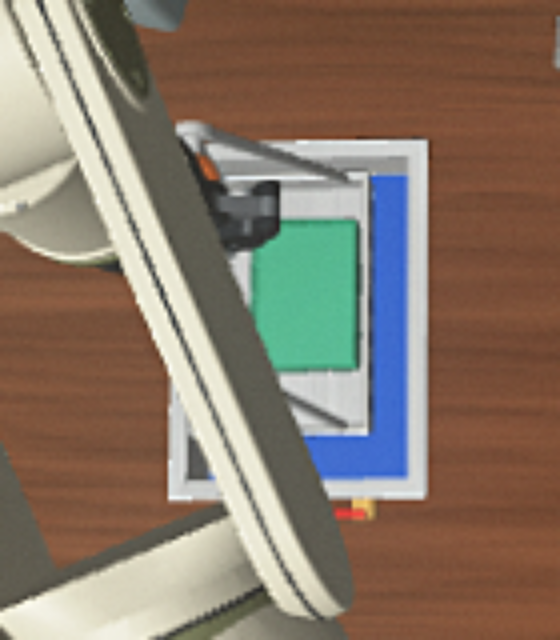

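The top view shows the basket hanging square over the pan, about 2 mm from its middle. The rim spans (168–428, 140–498) in the crop. The swing is under 1 mm, so I'll hold for four seconds.

```bash
Z='x'; python3 -m jog '[0,0,0,0,0,0,0,0,0,0,0,0,0,0,0,0,0,0,0,0,0,0,0,0,0,0,0,0,0,0,0,0,0,0,0,0,0,0,0,0,0,0,0,0,0,0,0,0]' >/dev/null
python3 -m jog '[0,0,0,0,0,0,0,0,0,0,0,0,0,0,0,0,0,0,0,0,0,0,0,0,0,0,0,0,0,0,0,0,0,0,0,0,0,0,0,0,0,0,0,0,0,0,0,0]' >/dev/null
python3 -m jog '[0,0,0,0,0,0,0,0,0,0,0,0,0,0,0,0,0,0,0,0,0,0,0,0,0,0,0,0,0,0,0,0,0,0,0,0,0,0,0,0,0,0,0,0,0,0,0,0]' >/dev/null
python3 -m jog '[0,0,0,0,0,0,0,0,0,0,0,0,0,0,0,0,0,0,0,0,0,0,0,0,0,0,0,0,0,0,0,0,0,0,0,0,0,0,0,0,0,0,0,0,0,0,0,0]'
python3 -c "
from tilt import *
print(view(r.snapshot('scene')))"
```

```text
time: 23.85
tool_pos: [479.6, 263.7, 329.3]
tcp_rot: [-180.0, -0.0, 1.8]
ft_force: [0.1, -0.0, -8.3]
finger_gap: 26.3
grip_force: 59.4
(23.9, array([479.5, 263.7]), array([476.8, 272.2, 130.3]), array([391., 214., 109.]), array([563., 330., 152.]), 1597)
```

```bash
python3 -m jog '[0,0,0.001,0,0,0, 0,0,0.003,0,0,0, 0,0,0.006,0,0,0, 0,0,0.01,0,0,0, 0,0,0.015,0,0,0, 0,0,0.02,0,0,0, 0,0,0.025,0,0,0, 0,0,0.03,0,0,0]'
python3 -m jog '[0,0,0.005,0,0,0, 0,0,0.01,0,0,0, 0,0,0.015,0,0,0, 0,0,0.02,0,0,0, 0,0,0.025,0,0,0, 0,0,0.03,0,0,0, 0,0,0.035,0,0,0, 0,0,0.04,0,0,0]'
python3 -m jog '[0,0,0.004,0,0,0, 0,0,0.0075,0,0,0, 0,0,0.0105,0,0,0, 0,0,0.013,0,0,0, 0,0,0.015,0,0,0, 0,0,0.0165,0,0,0, 0,0,0.0175,0,0,0, 0,0,0.018,0,0,0]'
python3 -c "
from tilt import *
print(view(r.snapshot('scene')))"
```

```text
time: 24.95
tool_pos: [479.5, 263.7, 298.9]
tcp_rot: [180.0, 0.0, 1.8]
ft_force: [-0.4, -0.5, -8.6]
finger_gap: 26.3
grip_force: 59.4
time: 25.95
tool_pos: [479.5, 263.7, 259.0]
tcp_rot: [180.0, 0.0, 1.8]
ft_force: [-0.4, 0.8, -8.6]
finger_gap: 26.4
grip_force: 59.4
time: 26.95
tool_pos: [479.5, 263.8, 241.3]
tcp_rot: [-180.0, -0.0, 1.8]
ft_force: [0.4, 0.3, -8.4]
finger_gap: 26.3
grip_force: 59.4
(27.0, array([479.6, 263.7]), array([476.3, 271.9,  42.1]), array([390., 214.,  20.]), array([563., 330.,  64.]), 1448)
```

```bash
python3 -m jog '[0,0,0.0015,0,0,0, 0,0,0.003,0,0,0, 0,0,0.0045,0,0,0, 0,0,0.006,0,0,0, 0,0,0.0075,0,0,0, 0,0,0.009,0,0,0, 0,0,0.01,0,0,0, 0,0,0.011,0,0,0]'
python3 -m jog '[0,0,0.0005,0,0,0, 0,0,0.001,0,0,0, 0,0,0.0015,0,0,0, 0,0,0.002,0,0,0]'
```

```text
time: 28.05
tool_pos: [479.6, 263.7, 230.3]
tcp_rot: [-180.0, -0.0, 1.8]
ft_force: [-0.8, 0.2, -8.7]
finger_gap: 26.3
grip_force: 59.4
time: 28.55
tool_pos: [479.6, 263.7, 228.3]
tcp_rot: [-180.0, -0.0, 1.8]
ft_force: [0.7, 0.3, -8.8]
finger_gap: 26.2
grip_force: 59.4
```

```bash
python3 -m jog '[0,0,0.0005,0,0,0, 0,0,0.001,0,0,0, 0,0,0.0015,0,0,0, 0,0,0.002,0,0,0]'
python3 -c "
from tilt import *
print(view(r.snapshot('scene')))"
```

```text
time: 29.05
tool_pos: [479.8, 264.1, 227.2]
tcp_rot: [-180.0, -0.1, 1.8]
ft_force: [-2.0, 1.8, -1.8]
finger_gap: 26.4
grip_force: 59.9
(29.1, array([479.8, 264.1]), array([464.4, 271.5,  27.2]), array([366., 213.,   5.]), array([563., 330.,  50.]), 1600)
```

```bash
python3 -m jog '[0,-0.0013,0.0001,0,0,0, 0,-0.0026,0.0003,0,0,0, 0,-0.0039,0.0005,0,0,0, 0,-0.0052,0.0007,0,0,0, 0,-0.0065,0.0009,0,0,0, 0,-0.0078,0.0012,0,0,0, 0,-0.009,0.0015,0,0,0, 0,-0.01,0.0018,0,0,0]'
python3 -c "
from tilt import *
p=r.snapshot('scene'); print(view(p)); save(p,'pan2.png',(320,90,480,360),2)"
```

```text
time: 30.15
tool_pos: [479.7, 273.1, 225.8]
tcp_rot: [179.9, -0.1, 1.8]
ft_force: [-4.5, -4.4, 11.6]
finger_gap: 26.3
grip_force: 61.0
None
```

View pics/pan2.png

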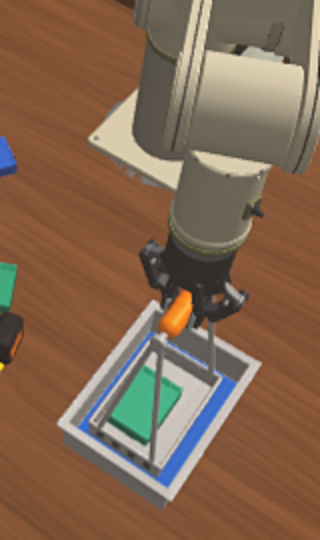

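The basket stands in the pan with about 12 N of downward press. I'll ease up a little before letting go.

```bash
python3 -m jog '[0,0,-0.0005,0,0,0, 0,0,-0.001,0,0,0, 0,0,-0.001,0,0,0]'
```

```text
time: 30.62
tool_pos: [479.4, 273.1, 225.8]
tcp_rot: [179.9, -0.0, 1.8]
ft_force: [-3.1, -3.1, 5.7]
finger_gap: 26.3
grip_force: 60.8
```

```bash
python3 -m jog '[0,0,-0.0004,0,0,0, 0,0,-0.0008,0,0,0, 0,0,-0.0008,0,0,0]'
python3 -m jog '[0,0,0,0,0,0, 0,0,0,0,0,0, 0,0,0,0,0,0, 0,0,0,0,0,0, 0,0,0,0,0,0, 0,0,0,0,0,0, 0,0,0,0,0,0, 0,0,0,0,0,0]' 1
python3 -m jog '[0,0,-0.01,0,0,0, 0,0,-0.03,0,0,0, 0,0,-0.06,0,0,0, 0,0,-0.09,0,0,0, 0,0,-0.12,0,0,0, 0,0,-0.14,0,0,0, 0,0,-0.15,0,0,0, 0,0,-0.15,0,0,0]'
python3 - <<'E'
from h import *
hs=[]
for n in ("scene","top"):
    p=r.snapshot(n)
    for d in r.outline_of(p,"basket")[:1]:
        w=cloud(p,d["region"]); k=w[(w[:,2]>25)&(w[:,2]<52)&(abs(w[:,0]-478)<105)&(abs(w[:,1]-275)<70)]
        print(n,d["score"],cv2.minAreaRect(k[:,:2].astype(np.float32)),np.percentile(k,[1,99],0).round())
    hsv=cv2.cvtColor(p["pixels"],cv2.COLOR_RGB2HSV)
    w=cloud(p,(hsv[...,0]>4)&(hsv[...,0]<20)&(hsv[...,1]>150)&(hsv[...,2]>100)); k=w[(abs(w-[478,275,290])<[70,60,40]).all(1)]
    print("roller",len(k),np.median(k,0).round(1),np.percentile(k,[2,98],0).round())
    for d in r.outline_of(p,"glass_block")[:4]: print("glass",cloud(p,d["region"]).mean(0).round())
    for o in ("tape_measure","offcut","pliers","brush"):
        for d in r.outline_of(p,o)[:1]: print(o,cloud(p,d["region"]).mean(0).round())
E
```

```text
time: 31.0
tool_pos: [479.1, 273.5, 225.9]
tcp_rot: [180.0, 0.0, 1.8]
ft_force: [-2.8, -2.1, 1.8]
finger_gap: 26.4
grip_force: 60.5
time: 32.0
tool_pos: [479.2, 273.7, 226.3]
tcp_rot: [-180.0, 0.0, 1.8]
ft_force: [-0.4, 0.0, 0.3]
finger_gap: 85.2
grip_force: 0.0
time: 33.0
tool_pos: [479.6, 273.9, 377.6]
tcp_rot: [-180.0, -0.1, 1.8]
ft_force: [0.3, 0.2, 0.8]
finger_gap: 85.6
grip_force: 0.0
scene 0.81 ((477.0469970703125, 272.1032409667969), (178.6695556640625, 118.5208511352539), 2.042086601257324) [[389. 212.  25.]
 [564. 332.  49.]]
roller 359 [481.6 273.7 295.5] [[436. 259. 284.]
 [520. 285. 301.]]
glass [ 268. -214.   22.]
glass [ 688. -185.   23.]
glass [491. 261.  32.]
glass [ 277. -388.   22.]
tape_measure [534.  44.  44.]
offcut [457. -32.  22.]
pliers [621.   2.  14.]
brush [688.  22.  17.]
top 0.57 ((477.47119140625, 268.3937072753906), (176.96585083007812, 117.22924041748047), 1.700825810432434) [[389. 208.  26.]
 [565. 325.  49.]]
roller 266 [470.1 266.  294.7] [[436. 258. 283.]
 [498. 283. 301.]]
glass [ 274. -392.   24.]
glass [ 265. -217.   23.]
glass [484. 254.  31.]
glass [ 687. -187.   23.]
tape_measure [523.  39.  53.]
offcut [454. -36.  24.]
pliers [620.  -8.  13.]
brush [688.  19.  17.]
```

The basket is upright and level, with its roller and tray both at y≈272 and about 3 mm from the pan's middle. The glass is in it, nothing else has moved and the gripper is clear, so I'll hand in.

```bash
python3 -c "
from bench import r
print(r.hand_in())"
```

```text
the job is handed in; nothing more can be done
None
```

The job is handed in at about 34 s of the 62 s: the basket hung still over the pan for over four seconds, and now stands level about 3 mm from the pan's middle with its glass in it, the gripper clear and the bystanders unmoved; no verdict was returned.

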